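# Set a chocolate tablet on the breaking board for a two-row snap

### The arm

A 6-joint arm with a two-finger parallel gripper is mounted at the origin on a cart in front of the work surface, level with it; the furniture and walls round the work are solid. World frame = base frame: x ahead of the robot, y to its left, z up, the work surface at z = 0. Lengths are in m, angles in rad, forces in N, time in s.
With the tool pointing down it reaches from about 0.3 to 0.775 m from the base axis. Payload 14.6 kg.
Tool frame: the origin (TCP) lies at the very end of the fingers, on their centre line; the grasp point (between the pads) lies 19 mm behind it; z points along the fingers, y is the line along which they close (so a half turn about z gives the same grasp; the last joint's range is limited). The gripper opens to 94 mm and grips with 3 to 60 N. Pads are 16 mm wide; open, the fingers measure 119 mm over their backs; the gripper's body (75 mm by 177 mm) begins 78 mm behind the grasp point.
Start: joints at [1.156, 0.3, 1.521, -0, 1.321, -0.067], TCP at [0.187, 0.517, 0.205] pointing down, gripper open.
Joint ranges: [-3.03, 3.03], [-0.79, 2.21], [0.23, 2.52], [-1.04, 4.18], [0, 3.07], [-2.55, 2.55]. Speed limits (rad/s): [2.22, 2.22, 2.57, 3.14, 3.14, 3.14].

### API

Orientations are given as [roll, pitch, yaw] about the fixed x, y, z axes, in that order (R = Rz(yaw) Ry(pitch) Rx(roll)).
In Python, from cell import r, imaging, order gives the robot as it stands.
- The arm moves only by the shell command python3 -m creep 'ROWS' [FORCE]. ROWS is JSON, a list of rows, each a list of 5 numbers: the opening, from 0 (shut) to 1 (fully open), then the shift along the tool's x, y, z in m, then the turn about the tool's z in rad. A call has 1 to 20 rows; each row is the pose to reach, as a shift and turn from the pose commanded when the call began, along the tool's axes at that moment; what a row does not reach only later rows make up. A row lasts 1/10 s, in which the tool goes at most 50 mm and 8.59 degrees, less where a joint would pass 70% of its speed; a pose out of reach is approached as far as the arm can. A call with a gripper value outside its range is refused whole. The fingers move at their own pace and stop on an object; FORCE is the grip in N (left out, the last holds). Time passes only in rows, so rows that repeat a pose let the fingers close. It gives the time, the measured TCP pose, the force, the opening and the grip force at its end, in the units of the state.
- r.get_state(): the state, without advancing time (a new reading comes with each control period).
- imaging.capture(name): name is "scene" or "top"; returns the picture (384x512x3 uint8, red, green, blue); there is no depth.
- imaging.get_calibration(name): a dict with "vfov" (degrees; the focal length in pixels is half the picture's height over the tangent of half this angle, whatever the lens; pixels are square), "cx", "cy" (the principal point, pixels), "cam_to_world" (4x4, takes a point from camera to world coordinates). Camera axes: x right, y down, z forward; pixel columns grow to the right and rows downward; lengths in m; the calibration is good to about 2 mm. A picture is of the moment at which its call begins. get_calibration takes no time and is no camera call.
- order.close_job(): hands the job in; it is judged then, once.
The state is a dict: "t": time; "q": joint angles; "dq": joint speeds; "effort": joint torques, N m; "tcp_pos": TCP position; "tool_rot": TCP orientation; "force": force on the tool from outside, world axes, zero at the start; "wrist_torque": the same for the moment, N m; "finger_gap": finger opening in m; "grasp_force": force on a finger pad.
Only numpy, scipy, OpenCV 4.12 (cv2) and the standard library are available. Lean on these libraries where they do the work, as an engineer would, in place of code of your own. Each camera call takes 0.05 s, during which the arm holds its last target. There are 200 camera calls.

### The job

Get the chocolate tablet ready for me to snap two rows off it: slide it with your fingertips, never picking it up or tipping it, until its long side lies against the fence of the wooden breaking board and exactly its two front rows of squares hang out over the steel-capped edge, with the score line right on that edge. Finish while holding it: keep your fingertips pressed down on top of the part that still lies on the board, firmly but not hard enough to crack it, and stay there. Leave the plate and everything else standing around the board alone.

Things in the scene. Friction and masses are not known exactly. Their poses are not given: they have to be found in the camera images.
- tablet: Bare brown chocolate tablet lying flat on the board, pattern up: 150 mm along x, 75 mm along y, 9 mm thick, 0.1 to 0.21 kg; 6 rows along x by 3 columns of raised 25 mm squares with grooves (score lines) between. Origin at the centre of its underside, z up; its -x end is the front end, which faces the steel-capped edge.
- score (a point): Point on the tablet's score line between its second and third rows from the front end: in the middle of its width, at its underside, 50 mm behind the front end and 25 mm in front of the tablet's origin (at tablet x -25 mm). Its axes are the tablet's.
- board: Fixed wooden breaking board on rubber feet, 250 mm along x, 200 mm along y; upper face 48 mm and underside 24 mm above the worktop. Origin on the worktop below its centre. Its -x end (x = -125 mm) is the breaking edge, capped with a thin flush steel strip; nothing stops the tablet there. On its left (+y) side a dark wooden fence stands 14 mm above the upper face; inner face at y = +82 mm.
- edge (a point): Corner point on the board where the fence's inner face meets the breaking edge, at the height of the upper face (48 mm above the worktop). Axes as the board's: +x runs back along the fence, -y runs along the breaking edge.
- plate: White saucer, 150 mm across and 19 mm high, on the worktop below the breaking edge, with a few broken chocolate squares on it, waiting for the pieces. Origin at the centre of its underside. Leave it alone.
- teaspoon: Steel teaspoon, 132 x 26 x 9 mm, lying on the worktop beside the board on the side away from the fence. Origin at the centre of its underside. Leave it alone.
- brush: Small grey crumb brush with a bow handle, 85 x 30 x 55 mm high, on the worktop beside the board on the fence's side. Origin at the centre of its underside. Leave it alone. (Farther out on this side, 0.57 m ahead of the robot's base and 0.55 m to its left, stands a fixed glass bean jar, 170 mm across and 324 mm high: swing the arm clear of it.)
- star_sweet: Star-shaped foil-wrapped sweet, 51 x 48 x 20 mm, on the worktop behind the board. Origin at the centre of its underside. Leave it alone.
- twist_sweet: Foil-wrapped sweet with twisted ends, 50 x 75 x 35 mm, on the worktop behind the board. Origin at the centre of its underside. Leave it alone.
- cup: Wide white cup with a handle, 93 x 120 x 59 mm high, on the worktop well to the right of the board. Origin at the centre of its underside. Leave it alone.
There are look-alikes about, which are no part of the job. Leave any yellow look-alike of the tablet alone.

How it is judged:
By the outcome, as a careful person would: the job done as asked, in the order asked, and still so for the second after the job is handed in, while the arm keeps its last pose, push and grip.
It also fails if it takes over 59 s, if anything falls off the work surface, if the arm or the gripper's body presses on something with over 40 N, if the wrist force passes 120 N, or if a joint passes its speed limit or range.

## Working session

There is one attempt and no reset: what is moved stays moved. The work goes in short steps, Python scripts to look and compute and a shell command to move; the robot and the scene stay as the last step left them, time stands still between calls to the robot, and variables do not carry over. Pictures are saved under pics/ and viewed, at most 10 in all, crops included, and the job is handed in when it is done.

```bash
mkdir -p pics; ls
python3 - <<'E'
from cell import r, imaging, order
import cv2,numpy as np
np.set_printoptions(precision=4,suppress=True)
for n in("scene","top"):
    im=imaging.capture(n); cv2.imwrite(f"pics/{n}0.png",im[:,:,::-1]); print(n,imaging.get_calibration(n))
s=r.get_state(); print(s)
E
```

```text
pics
scene {'vfov': 50.15483096308284, 'cx': 255.46383514455502, 'cy': 187.3378971347056, 'cam_to_world': array([[ 0.443 , -0.5651,  0.696 , -0.1596],
       [-0.8965, -0.2763,  0.3463, -0.5417],
       [-0.0034, -0.7774, -0.629 ,  0.7528],
       [ 0.    ,  0.    ,  0.    ,  1.    ]])}
top {'vfov': 47.94360231962987, 'cx': 259.5482943002815, 'cy': 192.5961894820281, 'cam_to_world': array([[-0.0332, -0.9761,  0.2146,  0.3929],
       [-0.9994,  0.0321, -0.0089, -0.1479],
       [ 0.0018, -0.2148, -0.9767,  1.0322],
       [ 0.    ,  0.    ,  0.    ,  1.    ]])}
{'t': 0.1, 'q': array([ 1.1564,  0.3004,  1.5215,  0.    ,  1.3207, -0.0666]), 'dq': array([-0.0001, -0.0033, -0.0003, -0.0007, -0.0007, -0.0002]), 'effort': array([  0.0005, -53.2642, -35.3281,   0.0709,   0.0235,  -0.0001]), 'tcp_pos': array([0.1874, 0.5169, 0.2049]), 'tool_rot': array([-3.1405, -0.0001,  2.7938]), 'force': array([-0.2652, -0.3476,  1.0783]), 'wrist_torque': array([ 0.0031,  0.017 , -0.0021]), 'grasp_force': 0.0, 'finger_gap': 0.09376797023238373}
```

View pics/scene0.png

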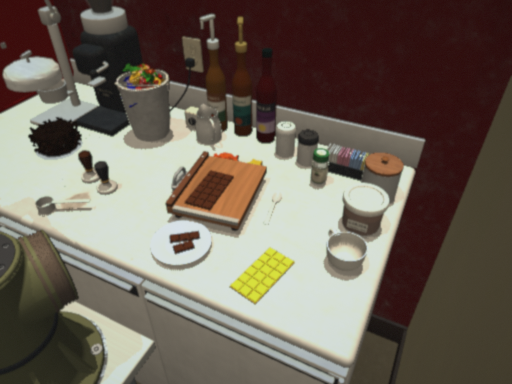

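View pics/top0.png

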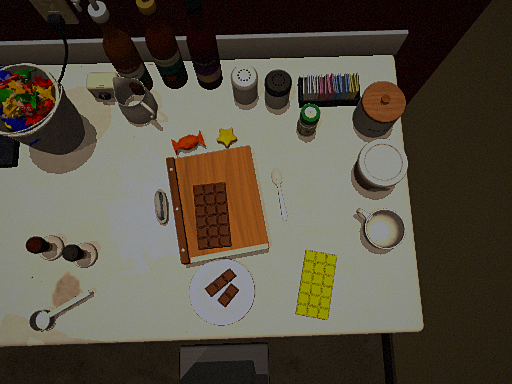

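The scene view shows the board at about (215,190), with the brown tablet on it and the plate at (182,243). In the top view the tablet is at (212,215), the fence runs down the left from (172,158) to (185,262), and the breaking edge is at the bottom, from (187,262) to (268,247). Next I'll zoom in to get exact corners.

```bash
cat > h.py <<'E'
from cell import r, imaging, order
import cv2,numpy as np
np.set_printoptions(precision=4,suppress=True)
def cal(n):
    c=imaging.get_calibration(n); M=np.array(c["cam_to_world"]); f=192/np.tan(np.radians(c["vfov"]/2)); return M,f,c["cx"],c["cy"]
def ray(n,p):
    M,f,cx,cy=cal(n); d=M[:3,:3]@np.array([(p[0]-cx)/f,(p[1]-cy)/f,1]); return M[:3,3],d/np.linalg.norm(d)
def onz(n,p,z):
    o,d=ray(n,p); return o+d*(z-o[2])/d[2]
def tri(pt,ps):
    A=np.zeros((3,3));b=np.zeros(3);R=[ray("top",pt),ray("scene",ps)]
    for o,d in R:
        P=np.eye(3)-np.outer(d,d);A+=P;b+=P@o
    x=np.linalg.solve(A,b); return x,[np.linalg.norm((np.eye(3)-np.outer(d,d))@(x-o))*1e3 for o,d in R]
def proj(n,X):
    M,f,cx,cy=cal(n); c=M[:3,:3].T@(np.array(X)-M[:3,3]); return np.array([cx+f*c[0]/c[2],cy+f*c[1]/c[2]])
def crop(n,src,x0,y0,w,h,k,out):
    c=src[y0:y0+h,x0:x0+w,::-1]; cv2.imwrite(out,cv2.resize(c,None,fx=k,fy=k,interpolation=cv2.INTER_CUBIC))
E
python3 - <<'E'
from h import *
T=cv2.imread("pics/top0.png")[:,:,::-1];S=cv2.imread("pics/scene0.png")[:,:,::-1]
a=cv2.resize(T[142:270,158:278,::-1],None,fx=4.5,fy=4.5,interpolation=cv2.INTER_CUBIC)
crop("t",T,158,142,120,128,4.5,"pics/tc.png");crop("s",S,160,145,115,90,6,"pics/sc.png")
E
```

```text
(no output)
```

View pics/tc.png

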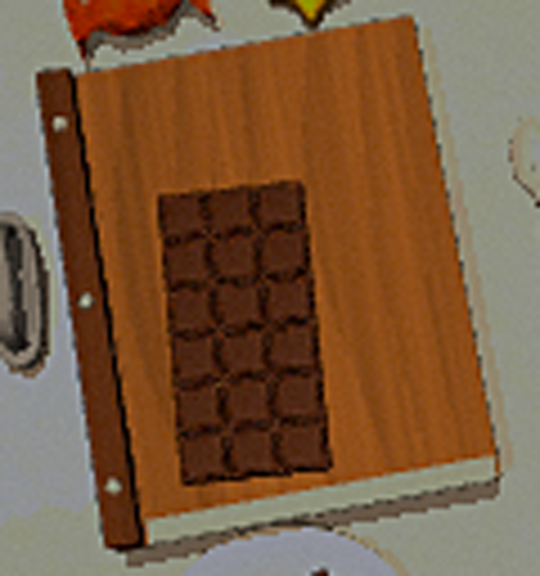

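View pics/sc.png

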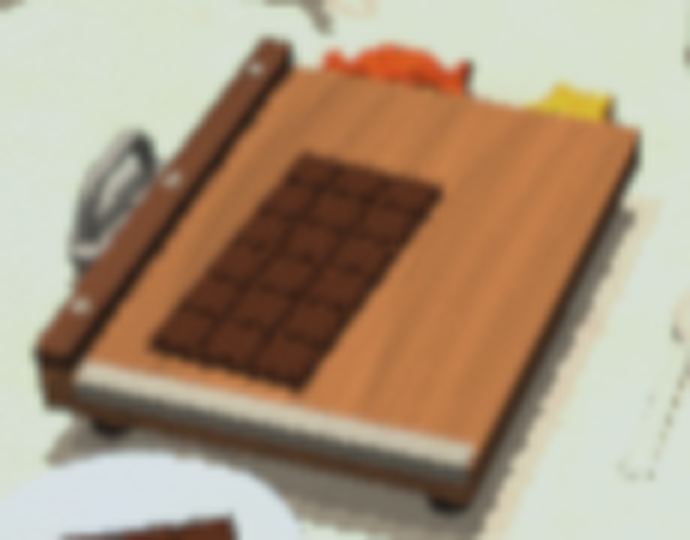

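The top crop shows the tablet corners at (158,195), (303,181), (331,467) and (183,485). The board's back-right corner is at (412,15), and the steel strip is along the bottom. The scene crop shows the same corners at (305,153), (441,187), (300,390) and (155,345). I'll triangulate them.

```bash
cat >> h.py <<'E'
tp=lambda x,y:((x+.5)/4.5-.5+158,(y+.5)/4.5-.5+142)
sp=lambda x,y:((x+.5)/6-.5+160,(y+.5)/6-.5+145)
E
python3 - <<'E'
from h import *
for nm,a,b in [("tBL",(158,195),(305,153)),("tBR",(303,181),(441,187)),("tFR",(331,467),(300,390)),("tFL",(183,485),(155,345)),("bBR",(412,15),(637,132)),("bFR?hi",(495,457),(472,443)),("bFR?lo",(497,480),(470,466)),("fenceFL outer top",(106,546),(38,352)),("fence BL outer",(37,73),(268,40)),("fenceBR in top",(74,68),(290,45))]:
    print(nm,*tri(tp(*a),sp(*b)))
for nm,a,b in [("strip L hi",(146,520),(82,363)),("strip L lo",(143,546),(76,387))]:
    print(nm,*tri(tp(*a),sp(*b)))
print([onz("top",tp(*p),.057) for p in [(158,195),(303,181),(331,467),(183,485)]])
print([onz("scene",sp(*p),.057) for p in [(305,153),(441,187),(300,390),(155,345)]])
print("board z.048 top",[onz("top",tp(*p),.048) for p in [(412,15),(497,480),(495,457),(146,520),(143,546)]])
print("board z.048 scene",[onz("scene",sp(*p),.048) for p in [(637,132),(470,466),(472,443),(82,363),(76,387)]])
E
```

```text
tBL [ 0.633  -0.0018  0.0487] [np.float64(0.8256791687643995), np.float64(0.8256791687645095)]
tBR [ 0.6365 -0.0761  0.0509] [np.float64(0.7768231099832696), np.float64(0.7768231099832753)]
tFR [ 0.4884 -0.088   0.0472] [np.float64(0.32741746236616964), np.float64(0.327417462366187)]
tFL [ 0.483  -0.0152  0.0489] [np.float64(1.8627534953121856), np.float64(1.8627534953121236)]
bBR [ 0.7282 -0.135   0.0417] [np.float64(0.9321365556813799), np.float64(0.9321365556815328)]
bFR?hi [ 0.4904 -0.1707  0.0489] [np.float64(0.6578982336240258), np.float64(0.6578982336241356)]
bFR?lo [ 0.4802 -0.1729  0.0451] [np.float64(1.2437587995298451), np.float64(1.2437587995297918)]
fenceFL outer top [0.453  0.0232 0.0537] [np.float64(0.9475891547792157), np.float64(0.9475891547792211)]
fence BL outer [0.6994 0.0602 0.0552] [np.float64(1.275656716481261), np.float64(1.2756567164814256)]
fenceBR in top [0.6988 0.0429 0.0581] [np.float64(1.881402859191838), np.float64(1.881402859191788)]
strip L hi [0.4644 0.0067 0.045 ] [np.float64(1.4750290315180232), np.float64(1.4750290315180976)]
strip L lo [0.4536 0.0067 0.0395] [np.float64(1.4533724991752535), np.float64(1.4533724991754025)]
[array([ 0.6305, -0.0024,  0.057 ]), array([ 0.6354, -0.0772,  0.057 ]), array([ 0.4876, -0.0888,  0.057 ]), array([ 0.4811, -0.0148,  0.057 ])]
[array([ 0.6241, -0.0088,  0.057 ]), array([ 0.6291, -0.0796,  0.057 ]), array([ 0.4793, -0.094 ,  0.057 ]), array([ 0.4766, -0.0228,  0.057 ])]
board z.048 top [array([ 0.7266, -0.1359,  0.048 ]), array([ 0.4792, -0.1718,  0.048 ]), array([ 0.4908, -0.1713,  0.048 ]), array([0.4651, 0.005 , 0.048 ]), array([0.4522, 0.0065, 0.048 ])]
board z.048 scene [array([ 0.7197, -0.138 ,  0.048 ]), array([ 0.4783, -0.1755,  0.048 ]), array([ 0.4908, -0.1697,  0.048 ]), array([0.461 , 0.0056, 0.048 ]), array([ 0.447 , -0.0011,  0.048 ])]
```

Using the top view, the board length comes out at 250 mm, which confirms its lower strip line is the edge. Board yaw is about 8.4°, the edge point is about (0.452, 0.0075), and tablet yaw is about 4.6°. My plan:

1. Push the tablet's right side square to the fence with open fingers.
2. Push its back end forward with half-open fingers.
3. Press down on top.

```bash
cat >> h.py <<'E'
E0=np.array([.4524,.0075]);B=np.radians(8.4);U=np.array([np.cos(B),np.sin(B)]);V=np.array([-U[1],U[0]])
def plan(u,v,z,yaw_deg):  # target in board-edge frame -> tool-axis shift and turn
    s=r.get_state();rot=s["tool_rot"];y=rot[2];d=np.r_[E0+u*U+v*V,z]-s["tcp_pos"]
    turn=-((np.radians(yaw_deg)-y+np.pi)%(2*np.pi)-np.pi)
    print("shift",np.array([d[0]*np.cos(y)+d[1]*np.sin(y),d[0]*np.sin(y)-d[1]*np.cos(y),-d[2]]),"turn",round(turn,4),"world",E0+u*U+v*V,z)
def where():
    s=r.get_state();d=s["tcp_pos"][:2]-E0;print("t",s["t"],"u,v,z",np.r_[d@U,d@V,s["tcp_pos"][2]],"rot",s["tool_rot"],"F",s["force"],"Fuv",s["force"][:2]@U,s["force"][:2]@V,"gap",s["finger_gap"])
E
python3 -c "
from h import *
plan(.097,-.132,.16,98.4)"
```

```text
shift [-0.5708 -0.4587  0.0449] turn 1.0764 world [ 0.5676 -0.1089] 0.16
```

```bash
python3 -m creep '[[1,-0.571,-0.459,0,1.076],[1,-0.571,-0.459,0,1.076],[1,-0.571,-0.459,0,1.076],[1,-0.571,-0.459,0,1.076],[1,-0.571,-0.459,0,1.076],[1,-0.571,-0.459,0,1.076],[1,-0.571,-0.459,0,1.076],[1,-0.571,-0.459,0,1.076],[1,-0.571,-0.459,0,1.076],[1,-0.571,-0.459,0,1.076],[1,-0.571,-0.459,0,1.076],[1,-0.571,-0.459,0,1.076],[1,-0.571,-0.459,0,1.076],[1,-0.571,-0.459,0,1.076],[1,-0.571,-0.459,0,1.076],[1,-0.571,-0.459,0.045,1.076],[1,-0.571,-0.459,0.045,1.076],[1,-0.571,-0.459,0.045,1.076]]'; python3 -c "
from h import *
where();plan(.097,-.132,.051,98.4)"
```

```text
t: 1.9
tcp_pos: [0.5674, -0.1087, 0.1606]
tool_rot: [-3.14, -0.001, 1.718]
force: [-0.2, -1.0, 1.9]
finger_gap: 0.0939
grasp_force: 0.0
t 1.9 u,v,z [ 0.0968 -0.1317  0.1606] rot [-3.1399 -0.0007  1.7181] F [-0.2475 -0.971   1.8889] Fuv -0.386745801444329 -0.9244543354387296 gap 0.09390075571431267
shift [-0.0003  0.0002  0.1096] turn 0.0007 world [ 0.5676 -0.1089] 0.051
```

```bash
python3 -m creep '[[1,0,0,0.04,0],[1,0,0,0.08,0],[1,0,0,0.1,0],[1,0,0,0.104,0],[1,0,0,0.106,0],[1,0,0,0.107,0],[1,0,0,0.107,0]]'; python3 -c "
from h import *
where()
T=imaging.capture('top');S=imaging.capture('scene')
a=cv2.resize(T[142:270,158:278,::-1],(480,512),interpolation=cv2.INTER_CUBIC);cv2.imwrite('pics/t1.png',T[:,:,::-1])
b=cv2.resize(S[135:235,150:290,::-1],None,fx=5,fy=5,interpolation=cv2.INTER_CUBIC)
cv2.imwrite('pics/s1.png',b)"
```

```text
t: 2.6
tcp_pos: [0.5685, -0.1091, 0.055]
tool_rot: [3.14, 0.001, 1.718]
force: [0.1, -0.3, -0.2]
finger_gap: 0.0937
grasp_force: 0.0
t 2.6 u,v,z [ 0.0978 -0.1323  0.055 ] rot [3.1396 0.0009 1.718 ] F [ 0.1143 -0.2727 -0.1876] Fuv 0.07326252155344593 -0.28649537992607477 gap 0.09365792151221175
```

View pics/s1.png

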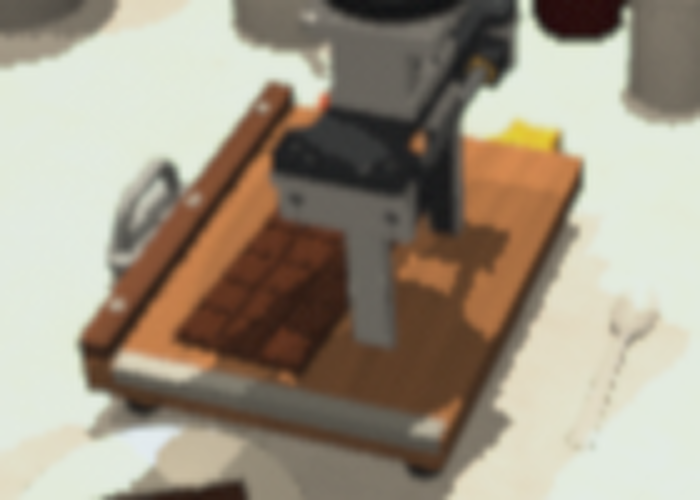

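Both fingers are on the board side, to the right of the tablet; the front fingertip is at (370,345). I'll feel down for the board surface.

```bash
python3 -m creep '[[1,0,0,0.002,0],[1,0,0,0.003,0],[1,0,0,0.004,0],[1,0,0,0.004,0]]'; python3 -m creep '[[1,0,0,0.001,0],[1,0,0,0.002,0],[1,0,0,0.002,0]]';python3 -m creep '[[1,0,0,0.001,0],[1,0,0,0.001,0]]'
```

```text
t: 3.1
tcp_pos: [0.5677, -0.109, 0.0492]
tool_rot: [-3.141, -0.0, 1.718]
force: [0.4, -1.3, -0.2]
finger_gap: 0.0941
grasp_force: 0.0
t: 3.4
tcp_pos: [0.5679, -0.1091, 0.0483]
tool_rot: [3.141, 0.0, 1.718]
force: [-4.0, 1.0, 10.6]
finger_gap: 0.0938
grasp_force: 4.9
t: 3.6
tcp_pos: [0.568, -0.1091, 0.0482]
tool_rot: [3.141, 0.0, 1.718]
force: [-9.6, 1.4, 19.8]
finger_gap: 0.0944
grasp_force: 10.1
```

```bash
python3 -m creep '[[1,0,0,-0.0055,0],[1,0,0,-0.0055,0],[1,0.005,0,-0.0055,0],[1,0.010,0,-0.0055,0],[1,0.014,0,-0.0055,0],[1,0.018,0,-0.0055,0],[1,0.022,0,-0.0055,0],[1,0.026,0,-0.0055,0],[1,0.030,0,-0.0055,0],[1,0.033,0,-0.0055,0],[1,0.036,0,-0.0055,0],[1,0.039,0,-0.0055,0],[1,0.041,0,-0.0055,0],[1,0.041,0,-0.0055,0]]'; python3 -c "
from h import *
where()"
```

```text
t: 5.0
tcp_pos: [0.5618, -0.0683, 0.0519]
tool_rot: [-3.142, -0.0, 1.718]
force: [-0.5, 0.8, 0.2]
finger_gap: 0.0938
grasp_force: 0.0
t 5.0 u,v,z [ 0.0972 -0.0909  0.0519] rot [-3.1416 -0.0001  1.718 ] F [-0.5434  0.787   0.2353] Fuv -0.42258135357323195 0.8579341866778022 gap 0.09378778301374122
```

```bash
python3 -m creep '[[1,0.001,0,0,0],[1,0.002,0,0,0],[1,0.003,0,0,0],[1,0.003,0,0,0]]'; python3 -c "
from h import *
where()"
```

```text
t: 5.4
tcp_pos: [0.5614, -0.0655, 0.052]
tool_rot: [3.142, -0.0, 1.718]
force: [-1.3, 0.6, 0.5]
finger_gap: 0.0942
grasp_force: 0.0
t 5.4 u,v,z [ 0.0971 -0.0881  0.052 ] rot [ 3.1416 -0.      1.7178] F [-1.2506  0.5537  0.511 ] Fuv -1.1562885461140513 0.730426471350226 gap 0.09417207475955759
```

```bash
python3 -m creep '[[1,0.001,0,0,0],[1,0.002,0,0,0],[1,0.003,0,0,0],[1,0.003,0,0,0]]';python3 -m creep '[[1,0.001,0,0,0],[1,0.0015,0,0,0],[1,0.0015,0,0,0]]'; python3 -c "
from h import *
where()"
```

```text
t: 5.8
tcp_pos: [0.5614, -0.0639, 0.0523]
tool_rot: [3.141, 0.003, 1.718]
force: [3.3, -10.0, -0.5]
finger_gap: 0.0943
grasp_force: 5.3
t: 6.1
tcp_pos: [0.5615, -0.0636, 0.0525]
tool_rot: [3.14, 0.005, 1.718]
force: [3.6, -19.1, -0.7]
finger_gap: 0.094
grasp_force: 9.7
t 6.1 u,v,z [ 0.0975 -0.0863  0.0525] rot [3.14   0.0045 1.7181] F [  3.5941 -19.1213  -0.6824] Fuv 0.762196901979713 -19.441241113333042 gap 0.09395621200288426
```

The tablet is against the fence: 19 N, with both fingers in contact. Now I'll back off, lift, and move behind the back end with the fingers half closed.

```bash
python3 -m creep '[[1,-0.003,0,0,0],[1,-0.010,0,0,0],[1,-0.020,0,-0.005,0],[1,-0.020,0,-0.040,0],[0.42,-0.020,0,-0.070,0],[0.42,-0.020,0,-0.070,0]]'; python3 -c "
from h import *
where();plan(.200,-.041,.12,8.4)"
```

```text
t: 6.7
tcp_pos: [0.5655, -0.0817, 0.1263]
tool_rot: [3.135, 0.002, 1.718]
force: [-0.2, 0.0, -0.2]
finger_gap: 0.0815
grasp_force: 0.0
t 6.7 u,v,z [ 0.0988 -0.1048  0.1263] rot [3.1354 0.0021 1.7175] F [-0.1576  0.0421 -0.243 ] Fuv -0.14978099816117826 0.06468638531330517 gap 0.08149039824828828
shift [0.0637 0.1012 0.0063] turn 1.5709 world [ 0.6562 -0.0038] 0.12
```

```bash
python3 -m creep '[[0.42,0.02,0.03,0,0.15],[0.42,0.04,0.06,0,0.3],[0.42,0.064,0.101,0,0.45],[0.42,0.064,0.101,0,0.6],[0.42,0.064,0.101,0,0.75],[0.42,0.064,0.101,0,0.9],[0.42,0.064,0.101,0,1.05],[0.42,0.064,0.101,0,1.2],[0.42,0.064,0.101,0,1.35],[0.42,0.064,0.101,0,1.5],[0.42,0.064,0.101,0,1.571],[0.42,0.064,0.101,0.006,1.571],[0.42,0.064,0.101,0.006,1.571]]'; python3 -c "
from h import *
where();plan(.200,-.041,.052,8.4)
T=imaging.capture('top');S=imaging.capture('scene')
a=cv2.resize(T[142:270,158:278,::-1],None,fx=4.5,fy=4.5,interpolation=cv2.INTER_CUBIC)
cv2.imwrite('pics/t2.png',a)
b=cv2.resize(S[145:235,160:275,::-1],None,fx=6,fy=6,interpolation=cv2.INTER_CUBIC)
cv2.imwrite('pics/s2.png',b)"
```

```text
t: 8.0
tcp_pos: [0.6537, -0.003, 0.1144]
tool_rot: [-3.141, 0.002, 0.149]
force: [-0.0, -1.1, -0.1]
finger_gap: 0.0397
grasp_force: 0.0
t 8.0 u,v,z [ 0.1976 -0.0397  0.1144] rot [-3.1411  0.002   0.1491] F [-0.0029 -1.1333 -0.0738] Fuv -0.16841372537625485 -1.1207601684914974 gap 0.039663214539829135
shift [0.0024 0.0013 0.0624] turn 0.0025 world [ 0.6562 -0.0038] 0.052
```

View pics/s2.png

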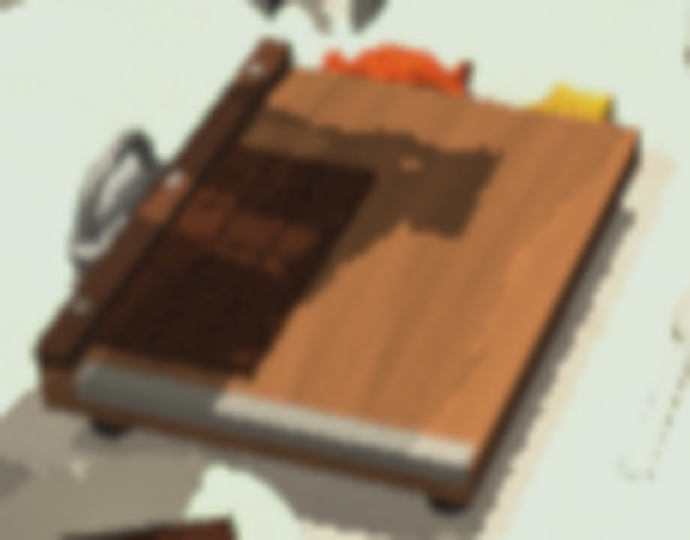

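View pics/t2.png

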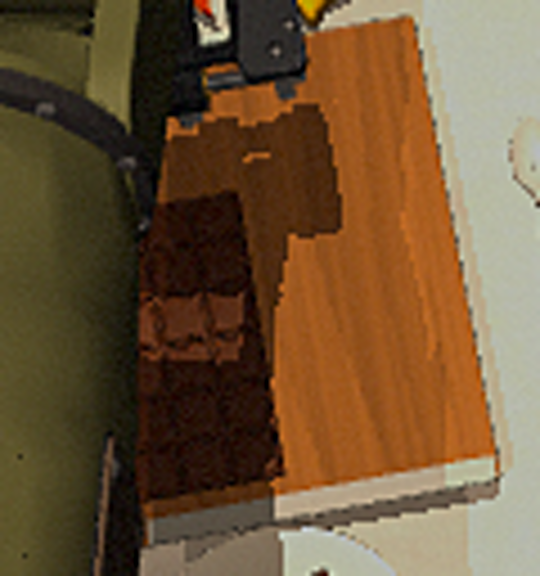

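The tablet is flush along the fence. In the top crop its front-right corner is at about (283,480) and its back-right corner at (238,193). Behind it the fingers are clear. Next I'll convert those to board coordinates, then lower and push.

```bash
python3 -c "
from h import *
for p in [(283,480),(238,193),(140,500)]:
    d=onz('top',tp(*p),.055)[:2]-E0;print('top',d@U,d@V)
for p in [(375,172),(255,376),(92,345)]:
    d=onz('scene',sp(*p),.055)[:2]-E0;print('scene',d@U,d@V)
"; python3 -m creep '[[0.42,0.002,-0.001,0.02,0],[0.42,0.002,-0.001,0.045,0],[0.42,0.002,-0.001,0.056,0],[0.42,0.002,-0.001,0.060,0],[0.42,0.002,-0.001,0.062,0],[0.42,0.002,-0.001,0.062,0]]';python3 -c "
from h import *
where()"
```

```text
top 0.018896266447945877 -0.07565372461415154
top 0.16890905713703333 -0.07637128451265794
top 0.02183961329452437 -0.003798440990507813
scene 0.16597929351753862 -0.0773180383353477
scene 0.016138273747464394 -0.08161279499060939
scene 0.013239827521998928 -0.006380079988033668
t: 8.7
tcp_pos: [0.6564, -0.0015, 0.0547]
tool_rot: [3.141, -0.001, 0.147]
force: [-0.3, 0.7, -0.2]
finger_gap: 0.0393
grasp_force: 0.0
t 8.7 u,v,z [ 0.2005 -0.0387  0.0547] rot [ 3.1414 -0.001   0.147 ] F [-0.2618  0.6894 -0.1697] Fuv -0.15826770195872913 0.7201989705752326 gap 0.039318618016948755
```

```bash
python3 -m creep '[[0.42,-0.004,0.003,0.001,0],[0.42,-0.010,0.003,0.002,0],[0.42,-0.016,0.003,0.002,0],[0.42,-0.022,0.003,0.002,0],[0.42,-0.028,0.003,0.002,0],[0.42,-0.034,0.003,0.002,0],[0.42,-0.040,0.003,0.002,0],[0.42,-0.046,0.003,0.002,0],[0.42,-0.051,0.003,0.002,0],[0.42,-0.056,0.003,0.002,0],[0.42,-0.061,0.003,0.002,0],[0.42,-0.066,0.003,0.002,0],[0.42,-0.070,0.003,0.002,0],[0.42,-0.074,0.003,0.002,0],[0.42,-0.077,0.003,0.002,0],[0.42,-0.080,0.003,0.002,0],[0.42,-0.080,0.003,0.002,0]]';python3 -c "
from h import *
where()
T=imaging.capture('top');S=imaging.capture('scene')
a=cv2.resize(T[142:270,158:278,::-1],None,fx=4.5,fy=4.5,interpolation=cv2.INTER_CUBIC)
cv2.imwrite('pics/t3.png',a)
b=cv2.resize(S[145:235,160:275,::-1],None,fx=6,fy=6,interpolation=cv2.INTER_CUBIC)
cv2.imwrite('pics/s3.png',b)"
```

```text
t: 10.4
tcp_pos: [0.5769, -0.0162, 0.0519]
tool_rot: [-3.141, 0.001, 0.147]
force: [0.2, -0.5, -0.2]
finger_gap: 0.0396
grasp_force: 0.0
t 10.4 u,v,z [ 0.1197 -0.0416  0.0519] rot [-3.1414  0.0006  0.1467] F [ 0.2143 -0.4657 -0.1586] Fuv 0.14400348873239743 -0.4919705190664861 gap 0.03955564545151353
```

View pics/s3.png

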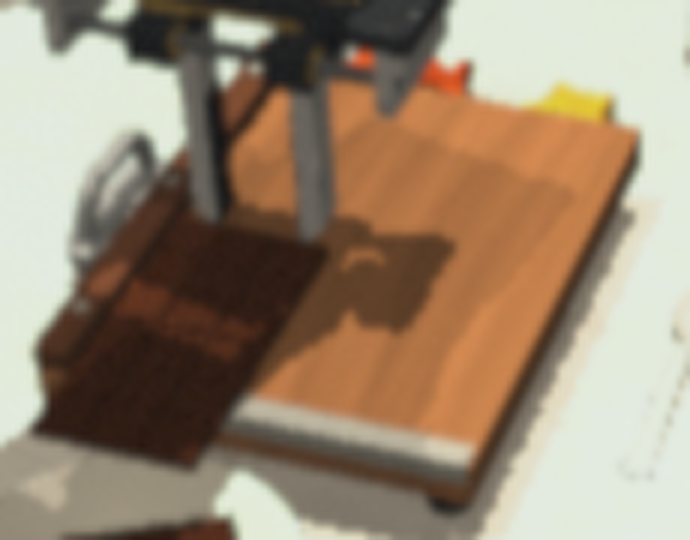

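View t3.

In the scene crop the tablet overhangs at the bottom left: front-right corner (192,468), back-right corner (325,255), with both fingertips against the back end. I'll check the top view too.

View pics/t3.png

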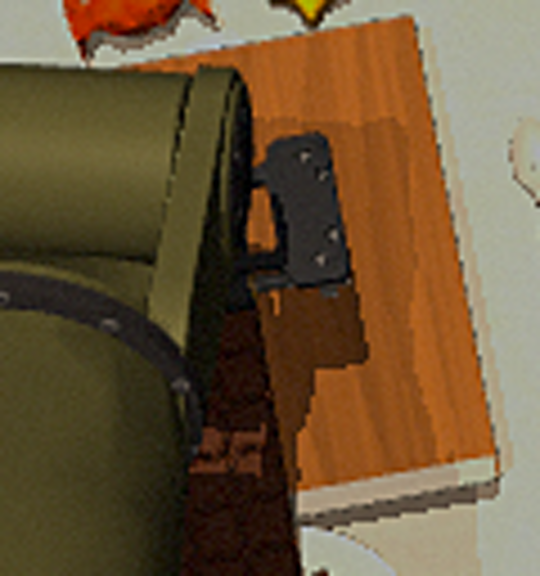

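One view is left, so I'll measure the rest numerically: brightness profiles along u in both cameras, to find the tablet's front end and the steel edge.

```bash
cat >> h.py <<'E'
def prof(n,im,v,us,z):
    P=np.array([proj(n,np.r_[E0+u*U+v*V,z]) for u in us],np.float32)
    g=cv2.remap(im.astype(np.float32),P[:,0].reshape(1,-1),P[:,1].reshape(1,-1),cv2.INTER_LINEAR)[0]
    return g.mean(1)
E
python3 - <<'E'
from h import *
np.set_printoptions(linewidth=220)
I={n:imaging.capture(n) for n in("top","scene")}
for n in I: cv2.imwrite(f"pics/{n}4.png",I[n][:,:,::-1])
print("tablet u mm",np.arange(-60,-16,2))
for n in I:
    for v in(-.03,-.04,-.05,-.06,-.068): print(n,v,prof(n,I[n],v,np.arange(-60,-16,2)/1e3,.048).astype(int))
print("edge u mm",np.arange(-12,19,2))
for n in I:
    for v in(-.095,-.11,-.125,-.14,-.155,-.17): print(n,v,prof(n,I[n],v,np.arange(-12,19,2)/1e3,.048).astype(int))
E
```

```text
tablet u mm [-60 -58 -56 -54 -52 -50 -48 -46 -44 -42 -40 -38 -36 -34 -32 -30 -28 -26 -24 -22 -20 -18]
top -0.03 [ 21  85 110 100  94  93  93  96  94  99 103  58  18  17  21  20  23  19  14  21  19  16]
top -0.04 [ 24  18  15  30  69 111 104 100  99  98 101  56   6  18  26  19  24  19  20  21  20  20]
top -0.05 [ 11  12  17  19  14  11  41  93 110 109 110  82  12  19  20  15  17  13  13  14  12  12]
top -0.06 [ 19  24  23  21  22  17  18  18  18  48 113  75  15  13  18  19  18  18  19  19  19  15]
top -0.068 [17 18 20 21 22 19 13 12 17 13 12  8 14 23 25 19 21 23 20 20 23 21]
scene -0.03 [150 147 148 148 146 144 141 138 131 122  98  73  51  36  33  32  32  32  32  31  31  32]
scene -0.04 [138 138 138 138 137 137 138 137 132 121  98  74  52  38  32  31  32  31  31  32  32  32]
scene -0.05 [140 140 139 139 139 139 138 136 131 118  98  75  52  40  31  30  29  29  30  31  31  30]
scene -0.06 [141 141 141 140 140 139 139 137 133 118  99  75  52  40  33  32  32  32  32  32  32  32]
scene -0.068 [141 140 141 140 139 139 139 138 132 120 101  78  59  44  39  39  38  36  34  32  32  30]
edge u m
[... 297 characters left out ...]

top -0.14 [156 161  87  79  80  71  90 157 149 147 145 150 131  96  75  78]
top -0.155 [156 151  91  79  83  80  87 124 152 147 143 147 132 101  91 100]
top -0.17 [170 173 144  94  92  86  96 140 167 161 160 164 168 104  90  93]
scene -0.095 [ 71  78  84  91 110 132 153 169 173 175 168 159 146 135 129 125]
scene -0.11 [ 70  76  84  93 111 135 154 168 174 174 166 155 143 131 126 123]
scene -0.125 [ 71  77  83  95 111 134 156 167 174 173 168 157 144 134 126 124]
scene -0.14 [ 70  75  80  91 107 129 153 165 172 170 164 151 137 129 122 120]
scene -0.155 [ 69  75  81  87 105 126 147 164 170 171 165 157 144 136 131 129]
scene -0.17 [ 71  77  84  98 120 149 171 188 194 196 188 177 162 147 140 135]
```

By the top view the overhang is 38.6 mm (front end at −37.7, edge at +0.9); by the scene view it is 36.7 mm. I'll push another 10 mm and measure again.

```bash
python3 -m creep '[[0.42,-0.003,0,0,0],[0.42,-0.006,0,0,0],[0.42,-0.008,0,0,0],[0.42,-0.010,0,0,0],[0.42,-0.010,0,0,0],[0.42,-0.010,0,0,0]]'
cat > m.py <<'E'
from h import *
where()
for n in("top","scene"):
    im=imaging.capture(n); cv2.imwrite(f"pics/{n}_{r.get_state()['t']:.1f}.png",im[:,:,::-1])
    def cross(v,lo,hi,z,up,dn):
        us=np.arange(lo,hi,.25)/1e3; p=cv2.GaussianBlur(prof(n,im,v,us,z).reshape(1,-1),(0,0),3)[0]
        g=np.diff(p)*up; return us[g.argmax()]*1e3
    def half(v,lo,hi,up):
        us=np.arange(lo,hi,.25)/1e3; p=prof(n,im,v,us,.048); a,b=np.percentile(p,8),np.percentile(p,92)
        w=(p-a)/(b-a); w=np.clip(w if up>0 else 1-w,0,1); return hi-w.sum()*.25
    fr=[half(v,-58,-34,-1) for v in np.arange(-.070,-.015,.005)]
    ed=[half(v,-6,7,1) for v in np.arange(-.17,-.09,.005)]
    print(n,"front",np.round(fr,1),"edge",np.round(ed,1),"med",np.median(fr),np.median(ed))
E
python3 m.py
```

```text
t: 11.2
tcp_pos: [0.5674, -0.0176, 0.052]
tool_rot: [-3.142, 0.0, 0.147]
force: [0.1, 0.0, -0.7]
finger_gap: 0.0396
grasp_force: 0.0
t 11.2 u,v,z [ 0.1101 -0.0417  0.052 ] rot [-3.1416  0.0001  0.1468] F [ 0.1295  0.0309 -0.667 ] Fuv 0.13257039248971206 0.011617368309112426 gap 0.03963444879017645
top front [-42.6 -41.9 -43.3 -46.6 -45.3 -52.2 -51.9 -50.  -48.1 -47.4 -47.  -48.5] edge [1.5 1.3 1.2 1.7 0.8 1.6 0.4 1.4 0.5 1.  1.5 0.4 0.6 0.5 1.1 1.  0.3] med -47.214607 0.9890132
scene front [-48.4 -48.6 -48.2 -48.4 -48.3 -48.4 -48.5 -48.3 -48.8 -48.4 -48.7 -48.6] edge [-1.4 -0.8 -1.1 -0.9 -1.1 -1.4 -1.1 -1.4 -1.4 -1.2 -1.3 -1.4 -1.5 -1.4
 -1.3 -1.2 -1.3] med -48.414055 -1.2808714
```

Run:
```python
from h import *
np.set_printoptions(linewidth=200)
for n in("top","scene"):
    im=cv2.imread(f"pics/{n}0.png")[:,:,::-1]
    for lab,c,vs in(("back",.25,(-.16,-.14,-.12)),("front",0,(-.15,-.13,-.11))):
        us=np.arange(c*1e3-14,c*1e3+18,2); print(n,lab,us[0],us[-1])
        for v in vs: print("  ",prof(n,im,v,us/1e3,.048).astype(int))
```

```text
top back 236.0 266.0
   [ 81  81  81  80  79  80  81  91 114 141 141 141 141 140 141 142]
   [ 82  82  81  81  78  77  81  92 131 144 145 142  84  50  33  27]
   [ 81  82  83  82  80  78  81  87 112 148 147 146 148 132  68  36]
top front -14.0 16.0
   [139 140 143 107  86  91  85  77 139 139 137 137 139 128  90  74]
   [141 141 138 103  83  86  89 105 132 138 137 137 142 127  87  72]
   [140 143 143 118  83  88  87  99 135 141 138 139 141 134  79  77]
scene back 236.0 266.0
   [128 128 130 132 134 137 139 140 138 136 134 135 138 146 154 164]
   [130 130 131 132 134 137 141 145 148 150 150 150 151 153 156 165]
   [128 132 138 144 158 173 185 194 202 207 209 211 212 212 213 213]
scene front -14.0 16.0
   [ 62  68  74  79  93 109 135 163 175 183 182 178 164 150 139 131]
   [ 61  68  74  82  95 121 145 163 178 183 184 177 166 151 138 130]
   [ 63  68  75  83  94 114 141 162 179 185 184 177 165 151 139 133]
```

Run:
```python
from h import *
np.set_printoptions(linewidth=200)
im=cv2.imread("pics/top_11.2.png"); im=im if im is not None else cv2.imread(__import__("glob").glob("pics/top_11*.png")[0])
im=im[:,:,::-1]
us=np.arange(-60,-38,1.);print(us[0],us[-1])
for v in np.arange(-.042,-.004,.003): print(round(v,3),prof("top",im,v,us/1e3,.048).astype(int))
print("right side: v -90..-66")
vs=np.arange(-90,-66,1.)
for u in(-.04,-.03,-.02,.03,.05,.07): print(u,np.array([prof("top",im,v/1e3,[u],.048)[0] for v in vs]).astype(int))
```

```text
-60.0 -39.0
-0.042 [ 19  19  18  16  13  12  14  18  44  78  97 103  91  45   8  11  13  17  21  23  25  25]
-0.039 [ 15  15  14  13  15  22  37  60  84  99 111  87  62  39  21  15  19  22  20  19  17  16]
-0.036 [ 18  17  17  26  38  62  85 100 109 110 108  95  64  38  26  14  18  21  21  19  18  17]
-0.033 [ 12  19  28  55  87 106 106 105 105 105 103 102  67  28  13  11  12  17  21  20  18  21]
-0.03 [ 22  43  86 116 111 106 100  96  96  97  94  87  68  35   7  13  20  22  21  22  23  22]
-0.027 [55 81 90 95 95 94 94 95 96 97 98 72 45 28 13 10 14 16 15 15 13  9]
-0.024 [ 86  93  96  95  93  94  94  95  96  98 101  88  60  33  22  13  16  18  19  18  18  19]
-0.021 [ 94  94  93  93  93  93  94  95  96  98 100 102  65  21  10  12  15  18  20  22  23  23]
-0.018 [ 94  94  95  96  96  95  95  94 105 120 118 105  81  40  10  12  14  17  21  22  22  21]
-0.015 [ 97  99 100 101 100  99 100 101 105 121 135 100  64  44  26  18  19  20  19  18  20  21]
-0.012 [60 58 55 50 47 44 42 49 53 63 71 63 42 27 16 10 13 15 12  8  9 12]
-0.009 [ 5  7  9  9  8  9 11 12 11 10 12 13 16 21 19 16 17 20 21 20 19 18]
-0.006 [11 11 14 16 15 15 13 11 16 22 22 19 19 20 21 19 16 19 23 23 20 20]
right side: v -90..-66
-0.04 [50 51 52 52 50 49 49 50 52 53 49 31 13 12 11 11 12 13 15 18 23 29 24 19]
-0.03 [120  52  32  31  35  43  49  56  60  87 118 112  93  70  35   7  10  14  18  22  22  21  20  19]
-0.02 [164 164 163 163 163 163 163 164 166 168 174 180 117  56  29  15   9  16  22  21  20  20  18  16]
0.03 [95 91 84 80 62 42 39 39 42 45 47 48 49 31 12 10 15 16 12 10 11 11 17 25]
0.05 [45 46 47 46 45 44 43 42 43 43 46 49 37 24 18 15 13 14 16 15 14 15 16 17]
0.07 [44 44 42 40 40 40 40 40 41 42 44 46 48 39 21  8 10 11 13 15 18 21 21 17]
```

```bash
python3 -m creep '[[0.42,-0.0006,0,0,0],[0.42,-0.0012,0,0,0],[0.42,-0.0012,0,0,0],[0.42,-0.0012,0,0,0]]'; python3 -m creep '[[0.42,0.003,0,0,0],[0.42,0.008,0,-0.005,0],[0.42,0.03,0,-0.05,0],[0.42,0.06,-0.05,-0.10,0],[0.42,0.10,0.10,-0.15,0],[0.42,0.14,0.15,-0.15,0],[0.42,0.14,0.20,-0.15,0],[0.42,0.14,0.25,-0.15,0],[0.42,0.14,0.25,-0.15,0],[0.42,0.14,0.25,-0.15,0],[0.42,0.14,0.25,-0.15,0]]';python3 m.py
python3 - <<'E'
from h import *
import glob
f=sorted(glob.glob("pics/top_*.png"))[-1];print(sorted(glob.glob("pics/*_1*.png")))
t=sorted(glob.glob("pics/top_1*.png"))[-1];s=sorted(glob.glob("pics/scene_1*.png"))[-1]
T=cv2.imread(t)[190:280,165:250];S=cv2.imread(s)[180:240,160:220]
a=cv2.resize(T,(470,498),interpolation=cv2.INTER_CUBIC)
b=cv2.resize(S,None,fx=5,fy=5,interpolation=cv2.INTER_CUBIC)
o=np.zeros((500,790,3),np.uint8);o[:498,:470]=a;o[:300,480:780]=b
cv2.imwrite("pics/both.png",cv2.convertScaleAbs(o,alpha=1.6))
E
```

```text
t: 11.7
tcp_pos: [0.5662, -0.0178, 0.0519]
tool_rot: [-3.142, 0.0, 0.147]
force: [0.9, -0.2, -0.9]
finger_gap: 0.0396
grasp_force: 0.1
t: 12.8
tcp_pos: [0.7416, -0.2502, 0.2012]
tool_rot: [3.141, 0.0, 0.142]
force: [-1.5, 0.3, -0.1]
finger_gap: 0.0396
grasp_force: 0.0
t 12.8 u,v,z [ 0.2484 -0.2971  0.2012] rot [3.1409 0.0002 0.1422] F [-1.548   0.3113 -0.05  ] Fuv -1.4858773465532145 0.5340922873208582 gap 0.03962033167108979
top front [-46.6 -47.6 -48.8 -45.  -42.7 -46.1 -44.5 -47.4 -47.  -46.1 -46.5 -42.3] edge [-0.7 -0.8  2.3  1.7  1.2  1.2  0.4  0.   0.6  0.8  2.5  0.4 -0.4 -0.2
  1.6  2.1 -1.4] med -46.320892 0.59488916
scene front [-49.1 -49.4 -49.4 -49.3 -49.5 -49.6 -49.6 -49.3 -49.3 -50.3 -50.6 -49.7] edge [-1.5 -0.9 -1.3 -1.4 -1.2 -1.7 -1.3 -1.3 -0.8 -1.2 -1.1 -0.6  0.5 -0.6
 -1.2 -1.2 -1.3] med -49.456123 -1.2121153
['pics/scene_11.3.png', 'pics/scene_12.9.png', 'pics/top_11.2.png', 'pics/top_12.8.png']
```

View pics/both.png

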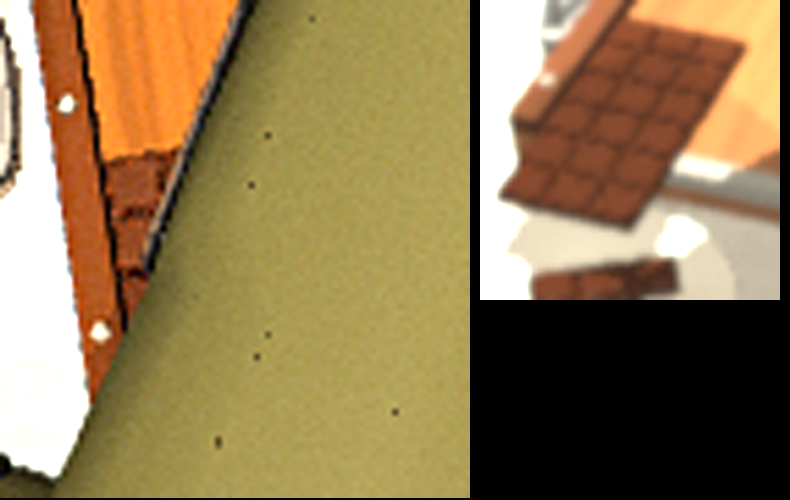

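In the scene panel the tablet lies along the fence with two rows past the steel strip, front-right corner at about (632,228). The arm hides the top view. I'll swing it aside for a clean numeric check.

```bash
python3 -m creep '[[0.42,-0.04,0.01,-0.01,0],[0.42,-0.09,0.025,-0.03,0],[0.42,-0.14,0.04,-0.05,0],[0.42,-0.19,0.055,-0.05,0],[0.42,-0.24,0.07,-0.05,0],[0.42,-0.29,0.09,-0.05,0],[0.42,-0.34,0.10,-0.05,0],[0.42,-0.36,0.10,-0.05,0],[0.42,-0.36,0.10,-0.05,0],[0.42,-0.36,0.10,-0.05,0]]'
python3 - <<'E'
from h import *
np.set_printoptions(linewidth=220)
where()
I={n:imaging.capture(n) for n in("top","scene")}
for n in I: cv2.imwrite(f"pics/{n}_clean.png",I[n][:,:,::-1])
us=np.arange(-58,-38,1.);print("front",us[0],us[-1])
for n in I:
    for v in np.arange(-.07,-.008,.006): print(n,round(v,3),prof(n,I[n],v,us/1e3,.048).astype(int))
us=np.arange(90,112,1.);print("back z.057",us[0],us[-1])
for n in I:
    for v in np.arange(-.07,-.01,.01): print(n,round(v,3),prof(n,I[n],v,us/1e3,.057).astype(int))
us=np.arange(-8,18,1.);print("edge",us[0],us[-1])
for n in I:
    for v in np.arange(-.17,-.085,.02): print(n,round(v,3),prof(n,I[n],v,us/1e3,.048).astype(int))
E
```

```text
t: 13.9
tcp_pos: [0.3998, -0.3954, 0.2527]
tool_rot: [3.141, -0.001, 0.147]
force: [0.6, 0.0, -0.2]
finger_gap: 0.0395
grasp_force: 0.0
t 13.9 u,v,z [-0.1109 -0.3909  0.2527] rot [ 3.1408 -0.0008  0.1467] F [ 0.5741  0.0098 -0.1962] Fuv 0.5693336751023017 -0.07417037715831226 gap 0.03950632687247194
front -58.0 -39.0
top -0.07 [59 59 58 57 58 50 35 23 19 14 24 37 41 40 44 51 56 55 54 53]
top -0.064 [51 50 51 53 48 33 23 25 25 18 12 20 30 42 55 61 58 54 51 49]
top -0.058 [52 52 52 47 35 25 24 24 25 25 31 37 41 42 46 51 53 51 49 51]
top -0.052 [22 23 33 47 44 30 20 22 25 21 15 20 25 26 25 25 27 27 26 25]
top -0.046 [59 44 26 19 16 14 15 24 49 76 56 33 34 40 44 48 51 53 54 55]
top -0.04 [ 49  47  44  41  47  58  78 112 133  94  54  40  29  38  53  58  55  53  51  50]
top -0.034 [ 33  70 108 125 127 124 123 119 104  86  57  29  29  34  40  48  52  50  49  47]
top -0.028 [141 163 162 156 137 113 104 109 108  80  49  40  32  32  33  33  33  33  36  38]
top -0.022 [157 156 155 137 113 104 109 113 113 103  59  21  24  31  38  43  46  47  49  54]
top -0.016 [156 156 157 158 141 118 107 111 10
[... 2767 characters left out ...]
0.09 [125 104  81  64  65  65  59  53  83 127 153 152 150 148 147 147 147 149 150 146 132 116 103  89  86  89]
scene -0.17 [ 83  90  97 103 118 132 146 159 168 176 185 190 191 192 192 190 185 179 174 166 159 151 143 140 137 134]
scene -0.15 [ 85  91  99 106 116 128 143 157 173 179 186 191 195 194 193 192 189 182 175 166 160 154 148 141 139 137]
scene -0.13 [ 87  93 101 114 128 141 154 164 173 184 189 191 195 197 195 192 188 184 176 168 160 151 146 141 137 133]
scene -0.11 [ 88  93  99 107 121 134 150 163 172 181 190 195 196 196 196 193 187 181 175 168 160 154 147 144 142 140]
scene -0.09 [ 86  92 101 112 123 137 151 165 180 186 191 195 199 198 197 195 193 186 179 172 165 160 155 151 147 147]
```

In the clean top view, the front end is at −48.4, the back end at +101.4 and the edge at +1.0. That gives a length of 149.8 mm and an overhang of about 49.5 mm, so the score line is within about 0.5 mm of the edge. Next I'll press on the squares of the row 50–75 mm behind the edge.

```bash
python3 -c "
from h import *
plan(.0635,-.041,.10,8.4)"
```

```text
shift [ 0.174  -0.3496  0.1521] turn 0.0017 world [ 0.5212 -0.0238] 0.1
```

```bash
python3 -m creep '[[0.4,0.02,-0.04,0,0],[0.4,0.04,-0.08,0,0],[0.4,0.06,-0.12,0,0],[0.4,0.08,-0.16,0,0],[0.4,0.1,-0.2,0,0],[0.4,0.12,-0.24,0,0],[0.4,0.14,-0.28,0,0],[0.4,0.16,-0.32,0,0],[0.4,0.174,-0.35,0.02,0],[0.4,0.174,-0.35,0.06,0],[0.4,0.174,-0.35,0.10,0],[0.4,0.174,-0.35,0.14,0],[0.4,0.174,-0.35,0.152,0],[0.4,0.174,-0.35,0.152,0],[0.4,0.174,-0.35,0.152,0],[0.4,0.174,-0.35,0.152,0]]'; python3 -c "
from h import *
where();plan(.0635,-.041,.060,8.4)"
```

```text
t: 15.6
tcp_pos: [0.5218, -0.0245, 0.1019]
tool_rot: [3.141, -0.003, 0.147]
force: [-0.2, -0.1, 0.1]
finger_gap: 0.0375
grasp_force: 0.0
t 15.6 u,v,z [ 0.064  -0.0418  0.1019] rot [ 3.1408 -0.0029  0.147 ] F [-0.186  -0.1272  0.1467] Fuv -0.20259553220478974 -0.09866716742256874 gap 0.03750929768204433
shift [-0.0005 -0.0008  0.0419] turn 0.0004 world [ 0.5212 -0.0238] 0.06
```

```bash
python3 -m creep '[[0.4,0,0,0.015,0],[0.4,0,0,0.028,0],[0.4,0,0,0.034,0],[0.4,0,0,0.037,0],[0.4,0,0,0.039,0],[0.4,0,0,0.040,0],[0.4,0,0,0.040,0],[0.4,0,0,0.040,0]]'; python3 -m creep '[[0.4,0,0,0.0005,0],[0.4,0,0,0.001,0],[0.4,0,0,0.0015,0],[0.4,0,0,0.0015,0],[0.4,0,0,0.0015,0]]'
```

```text
t: 16.4
tcp_pos: [0.5209, -0.0246, 0.0602]
tool_rot: [3.141, -0.0, 0.147]
force: [-0.8, 0.0, 0.1]
finger_gap: 0.0378
grasp_force: 0.0
t: 16.9
tcp_pos: [0.5207, -0.0245, 0.0584]
tool_rot: [3.142, 0.0, 0.147]
force: [0.1, 0.2, -0.3]
finger_gap: 0.0379
grasp_force: 0.0
```

```bash
python3 -m creep '[[0.4,0,0,0.0004,0],[0.4,0,0,0.0008,0],[0.4,0,0,0.0012,0],[0.4,0,0,0.0012,0],[0.4,0,0,0.0012,0]]'; python3 -m creep '[[0.4,0,0,0.0003,0],[0.4,0,0,0.0006,0],[0.4,0,0,0.0006,0],[0.4,0,0,0.0006,0]]'
```

```text
t: 17.4
tcp_pos: [0.5207, -0.0245, 0.0573]
tool_rot: [-3.142, 0.0, 0.147]
force: [-0.9, -0.8, 2.3]
finger_gap: 0.0373
grasp_force: 0.9
t: 17.8
tcp_pos: [0.5208, -0.0245, 0.0572]
tool_rot: [3.142, -0.0, 0.147]
force: [-3.2, 0.9, 9.9]
finger_gap: 0.0374
grasp_force: 4.7
```

About 10 N down, firm and gentle. I'll verify that the tablet has not shifted before handing in.

Run:
```python
from h import *
np.set_printoptions(linewidth=220)
where()
I={n:imaging.capture(n) for n in("top","scene")}; C=cv2.imread("pics/scene_clean.png")[:,:,::-1]
us=np.arange(-58,-38,.25)
for v in np.arange(-.07,-.03,.006):
    o=[]
    for im in(C,I["scene"]):
        p=prof("scene",im,v,us/1e3,.048); h=(p[:8].mean()+p.min())/2; o.append(us[np.argmax(p<h)])
    print(round(v,3),"clean/now",o)
us=np.arange(-58,-38,1.)
for v in(-.028,-.022,-.016): print("top",prof("top",I["top"],v,us/1e3,.048).astype(int))
for i in range(3): imaging.capture("scene"); where()
```

```text
t 17.8 u,v,z [ 0.063  -0.0417  0.0572] rot [ 3.1415 -0.0002  0.1467] F [-3.1928  0.9464  9.9297] Fuv -3.0202988156684083 1.4026815518457838 gap 0.03736273392768249
-0.07 clean/now [np.float64(-49.5), np.float64(-49.0)]
-0.064 clean/now [np.float64(-50.0), np.float64(-49.25)]
-0.058 clean/now [np.float64(-49.75), np.float64(-49.5)]
-0.052 clean/now [np.float64(-50.0), np.float64(-49.25)]
-0.046 clean/now [np.float64(-49.75), np.float64(-49.25)]
-0.04 clean/now [np.float64(-50.25), np.float64(-49.25)]
-0.034 clean/now [np.float64(-49.75), np.float64(-49.25)]
top [83 98 95 91 90 91 93 95 91 65 36 25 15 13 13 15 19 27 41 51]
top [67 63 57 62 71 74 71 68 64 58 32 10 10 15 14  9 10 15 18 14]
top [17 18 16 14 15 17 19 17 16 20 23 24 25 26 28 27 25 24 26 27]
t 17.95 u,v,z [ 0.063  -0.0417  0.0573] rot [ 3.1415 -0.0003  0.1468] F [-4.878   0.5022  9.7569] Fuv -4.752338679037572 1.2093781964829404 gap 0.03771448101538336
t 18.0 u,v,z [ 0.063  -0.0417  0.0572] rot [ 3.1415 -0.0002  0.1468] F [-4.3388 -0.1148  9.33  ] Fuv -4.30902376540046 0.5202158604111857 gap 0.037351463560256835
t 18.05 u,v,z [ 0.063  -0.0417  0.0573] rot [ 3.1415 -0.0003  0.1468] F [-4.128   0.4076  9.4639] Fuv -4.024227153940279 1.006217884441029 gap 0.03757851715419047
```

The fingertips carry a slight backward push (about 4 N), and the front may have crept about 0.5 mm back. I'll shift 1 mm toward the edge while pressing, to relieve the push and centre the score line.

```bash
python3 -m creep '[[0.4,-0.0005,0,0,0],[0.4,-0.001,0,0,0],[0.4,-0.001,0,0,0],[0.4,-0.001,0,0,0]]'
python3 - <<'E'
from h import *
where()
I={"scene":imaging.capture("scene"),"top":imaging.capture("top")}
us=np.arange(-58,-38,.25);o=[]
for v in np.arange(-.07,-.03,.006):
    p=prof("scene",I["scene"],v,us/1e3,.048); h=(p[:8].mean()+p.min())/2; o.append(us[np.argmax(p<h)])
print(o)
E
```

```text
t: 18.45
tcp_pos: [0.5205, -0.0246, 0.0573]
tool_rot: [3.141, -0.002, 0.147]
force: [2.6, 1.9, 6.1]
finger_gap: 0.0376
grasp_force: 3.1
t 18.45 u,v,z [ 0.0627 -0.0417  0.0573] rot [ 3.1413 -0.002   0.1467] F [2.5512 1.8951 6.1129] Fuv 2.8006913408175347 1.5020326320116275 gap 0.037569954977313115
[np.float64(-49.25), np.float64(-49.25), np.float64(-49.5), np.float64(-49.5), np.float64(-49.5), np.float64(-49.5), np.float64(-49.25)]
```

```bash
python3 -m creep '[[0.4,-0.0005,0,0.0003,0],[0.4,-0.0008,0,0.0005,0],[0.4,-0.0008,0,0.0005,0],[0.4,-0.0008,0,0.0005,0]]'
python3 - <<'E'
from h import *
where()
I={"scene":imaging.capture("scene"),"top":imaging.capture("top")}
us=np.arange(-58,-38,.25);o=[]
for v in np.arange(-.07,-.03,.006):
    p=prof("scene",I["scene"],v,us/1e3,.048); h=(p[:8].mean()+p.min())/2; o.append(us[np.argmax(p<h)])
print(np.array(o))
us=np.arange(-58,-38,1.)
for v in(-.034,-.028,-.022): print("top",prof("top",I["top"],v,us/1e3,.048).astype(int))
E
```

```text
t: 18.95
tcp_pos: [0.5204, -0.0247, 0.0573]
tool_rot: [3.141, -0.004, 0.147]
force: [4.6, 2.2, 8.8]
finger_gap: 0.0377
grasp_force: 4.2
t 18.95 u,v,z [ 0.0626 -0.0418  0.0573] rot [ 3.141  -0.0038  0.1467] F [4.5544 2.2205 8.8438] Fuv 4.829881413621582 1.5314034891879702 gap 0.03767479017130393
[-49.5 -49.5 -49.5 -49.5 -49.5 -49.5 -49.5]
top [ 18  42  68  88 103 107 105  99  76  49  34  23  18  13  14  17  19  20
  21  20]
top [83 97 93 88 89 91 93 95 89 53 14 11  9 14 21 32 44 53 42 33]
top [63 61 56 52 47 44 42 39 32 27 17 10  8  7  9 14 16 16 17 15]
```

The top view now puts the front at about −49 with the edge at +1, so the overhang is about 50 mm. The fingertips hold steadily at about 9 N. Handing in.

```bash
python3 -c "
from cell import order
print(order.close_job())"
```

```text
the job is handed in; nothing more can be done
None
```

The tablet is against the fence with its two front rows over the edge (about 50 mm by the top camera, 1–2 mm less by the blurrier scene camera), held down by the fingertips at about 9 N; the job is handed in, and no verdict came back.

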